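Unbolt the sterilising case

ROBOT

A 7-joint arm with a two-finger parallel gripper is mounted at the origin on the work surface. World frame = base frame: x ahead of the robot, y to its left, z up, the work surface at z = 0. Lengths are in m, angles in rad, forces in N, time in s.
With the tool pointing down it reaches from about 0.425 to 0.875 m from the base axis. Payload 8.4 kg.
Tool frame: the origin (TCP) lies midway between the tips of the shut fingers; the grasp point (between the pads) lies 19 mm behind it; z points along the fingers, y is the direction in which the jaws open and shut (so a half turn about z gives the same grasp; the last joint's range is limited). The gripper opens to 85 mm and grips with 20 to 120 N. Pads are 22 mm wide; open, the fingers measure 114 mm over their backs; the gripper's body (76 mm by 85 mm) begins 54 mm behind the grasp point. The pads swing forward as they close: fully open they stand 13 mm farther back than shut.
Start: joints at [-1.341, 0.333, 0.04, 1.465, -0.013, 1.343, -0.059], TCP at [0.21, 0.615, 0.231] pointing down, gripper open.
Joint ranges: [-2.58, 2.58], [-0.38, 2.09], [-1.3, 1.39], [0.25, 2.4], [-1.5, 4.64], [0.08, 2.09], [-2.65, 2.65]. Speed limits (rad/s): [2.22, 2.22, 2.79, 2.79, 3.14, 3.14, 3.14].

INTERFACE

Orientations are given as [roll, pitch, yaw] about the fixed x, y, z axes, in that order (R = Rz(yaw) Ry(pitch) Rx(roll)).
In Python, from rig import ctrl gives the robot as it stands.
- The arm moves only by the tool drive_tool, never from a script. Its argument "deltas" is a list of rows, each a list of 7 numbers: the shift along the tool's x, y, z in mm, then the turn, a rotation vector about the tool's x, y, z in rad, then the opening, from 0 (shut) to 1 (fully open). A call has 1 to 10 rows; each row is the pose to reach, as a shift and turn from the pose commanded when the call began, along the tool's axes at that moment; what a row does not reach only later rows make up. A row lasts 1/12 s, in which the tool goes at most 41.7 mm and 7.16 degrees, less where a joint would pass 70% of its speed; a pose out of reach is approached as far as the arm can. A call with a gripper value outside its range is refused whole. The fingers move at their own pace and stop on an object; the grip force is fixed at half the most. Time passes only in rows, so rows that repeat a pose let the fingers close. It gives the time, the measured TCP pose, the force and the opening at its end, in the units of the state.
- ctrl.read_state(): the state, without advancing time (a new reading comes with each control period).
- ctrl.read_camera(name): name is "scene" or "side" or "wrist"; returns (picture, depth): 400x640x3 uint8, blue, green, red; 400x640 float32, m along the optical axis (not along the pixel's ray), 0 where there is no reading.
- ctrl.camera_model(name): a dict with "camera_matrix" (3x3 intrinsics, pixels), "distortion" ([k1, k2, p1, p2, k3] as OpenCV has them; the pictures are not rectified), "xyz" and "rotation" of the camera in the world. Camera axes: x right, y down, z forward; pixel columns grow to the right and rows downward; lengths in m; the calibration is good to about 2 mm. A picture is of the moment at which its call begins: read the wrist's pose just before it. camera_model takes no time and is no camera call; for the wrist camera it gives the pose at the moment of the call.
- ctrl.sign_off(): hands the job in, once; it reports no verdict.
The state is a dict: "t": time; "joint_pos": joint angles; "qd": joint speeds; "tau": joint torques, N m; "ee_pos": TCP position; "orientation": TCP orientation; "wrist_force": force on the tool from outside, world axes, zero at the start; "wrist_torque": the same for the moment, N m; "finger_gap": opening from 0.0 (shut) to 1.0 (fully open).
Only numpy, scipy, OpenCV 4.12 (cv2) and the standard library are available. Lean on these libraries where they do the work, as an engineer would, in place of code of your own. Each camera call takes 0.05 s, during which the arm holds its last target.

TASK

Unlock the lid of the aluminium sterilising case: press its spring safety catch down with one fingertip and, while holding it down, push the bolt's tab with the other fingertip so that the bolt slides all the way back out of its keeper; then let go, so that the catch springs up and locks the bolt open. Only press and push: grip and lift nothing, do not shove the case along, and leave the things on and around it where they are.

Things in the scene. Friction and masses are not known exactly. Their poses are not given: they have to be found in the camera images.
- case: Closed aluminium sterilising case, 3 to 5 kg, on rubber feet, 244 (x) x 304 (y) x 120 (z) mm. Origin: centre of its underside; flat lid top at z 120; at yaw 0 its x points away from the robot. On the lid: a round filter cap (centre x 0, y -88, radius 48, 10 high); the bolt along y at x 20, through two guides (y -22 and 118, 19 high) into a keeper at y 157; the catch beside it, on the -x side.
- bolt_tab (a point): Middle of the top edge of the bolt's upright steel thumb tab; moves with the bolt. Tab 24 mm wide (case x), 5 thick (case y), its top 44 above the lid; shut, it stands at case x 20, y 60. The bar it stands on is 14 wide, its top 14 above the lid. Push the face toward the keeper (+y): that side is clear for a fingertip down to 20 above the lid.
- bolt (a joint): Slide of the steel bolt, m: 0 shut in its keeper (as at the start), 0.030 drawn fully back against its stop; grows as it moves along case -y. About 2 N of friction; it stays where it is left. The catch's tooth stops it within 2 mm unless the catch is down, and drops in again at 0.030.
- catch_plate (a point): Middle of the top of the catch's ribbed dark steel thumb plate, the part to press: case x -25, y 60; 30 mm above the lid when up, 23 when down. Plate 28 wide (case x), 72 long (case y 24 to 96), so a fingertip can slide along it while pressing. It rocks on a pivot along case y at x -2, 21 above the lid; the pivot's plate is at most 28 high. Its tooth sits over the bolt at case y 13.
- catch (a joint): Rocking angle of the catch, rad: 0 up (tooth in the bolt's notch), 0.30 thumb plate fully down on its stop; the bolt is free above 0.20. Pressing takes about 2 N at first, 5 N fully down; let go, it springs up by itself once a notch of the bolt (at 0 or 0.030) is under the tooth.
- burblock: Bystander on the lid, near its -x edge: aluminium bur block 26 x 52 x 18 mm with thin burs, 35 high in all. Origin: centre of its underside.
- pot: Bystander on the lid, near its +x edge: small steel pot, radius 19, 26 mm high. Origin: centre of its underside.
- bottle: Bystander on the table: white bottle, radius 32, 170 mm high. Origin: centre of its underside.
- jar: Bystander on the table: glass jar with steel cap, radius 42, 100 mm high. Origin: centre of its underside.
- bowl: Bystander on the table: steel bowl, radius 55, 45 mm high. Origin: centre of its underside.
- scaler: Bystander lying on the table: steel double-ended hand scaler 156 mm long (x), 9 thick. Origin: under its middle.
- timer: Bystander on the table: round white timer, radius 36, 56 mm high. Origin: centre of its underside.

How it is judged:
By the outcome, as a careful person would: the job done as asked, in the order asked, and still so for the second after the job is handed in, with the robot touching nothing.
It also fails if it takes over 38 s, if anything falls off the work surface, if the arm or the gripper's body presses on something with over 40 N, if the wrist force passes 120 N, or if a joint passes its speed limit or range.

## Working session

There is one attempt and no reset: what is moved stays moved. The work goes in short steps, Python scripts to look and compute and a tool call to move; the robot and the scene stay as the last step left them, time stands still between calls to the robot, and variables do not carry over. Pictures are saved under pics/ and viewed, and the job is handed in when it is done.

Besides the shell and the picture viewer there is one more tool, called after "Request:" as a command line: name --pt "numbers of a row" for each row, then --argument value for the rest. drive_tool: Moves the arm, as the interface text tells. Its arguments: {"type":"object","properties":{"deltas":{"type":"array","items":{"type":"array","items":{"type":"number"}}}},"required":["deltas"]}

```bash
ls; mkdir -p pics
python3 - <<'E'
from rig import ctrl
import cv2,numpy as np
s=ctrl.read_state();print(s)
for n in ["scene","side","wrist"]:
    m=ctrl.camera_model(n)
    p,d=ctrl.read_camera(n)
    cv2.imwrite(f"pics/{n}0.png",p); np.savez(f"{n}0.npz",p=p,d=d,K=m["camera_matrix"],D=m["distortion"],t=m["xyz"],R=m["rotation"])
    print(n,m)
E
```

```text
pics
{'t': 0.0, 'joint_pos': array([-1.34119167,  0.3338924 ,  0.03986591,  1.46627111, -0.0134254 ,
        1.3432911 , -0.05851345]), 'qd': array([-0.00224656, -0.00022666,  0.00076857, -0.00021221, -0.00218612,
       -0.00086008, -0.00096438]), 'tau': array([-5.47899144e-04, -6.58555698e+01,  1.36503942e+00, -4.05569243e+01,
        1.67143968e-02,  1.24450150e-02,  3.76862147e-06]), 'ee_pos': array([0.20976024, 0.61474493, 0.23043318]), 'orientation': array([-3.13999861e+00,  8.06546068e-05,  2.81275910e+00]), 'wrist_force': array([ 0.81054917,  0.11439208, -0.61001429]), 'wrist_torque': array([-0.03997797,  0.04101089, -0.02376046]), 'finger_gap': 1.00170724220949}
scene {'camera_matrix': array([[425.07429146,   0.        , 317.37895474],
       [  0.        , 425.07429146, 197.56109901],
       [  0.        ,   0.        ,   1.        ]]), 'distortion': array([-0.04530568,  0.        ,  0.        ,  0.        ,  0.        ]), 'xyz': array([1.2699489 , 0.83500477, 0.94023352]), 'rotation': array([-2.19320262,  0.01028752,  2.37939899])}
side {'camera_matrix': array([[407.72085436,   0.        , 313.45113545],
       [  0.        , 407.72085436, 205.94690094],
       [  0.        ,   0.        ,   1.        ]]), 'distortion': array([-0.04506252,  0.        ,  0.        ,  0.        ,  0.        ]), 'xyz': array([ 0.32269203, -0.93450724,  0.71339822]), 'rotation': array([-2.11774134, -0.01064148, -0.15965025])}
wrist {'camera_matrix': array([[342.29586263,   0.        , 316.19187657],
       [  0.        , 342.29586263, 196.51818658],
       [  0.        ,   0.        ,   1.        ]]), 'distortion': array([-0.0090284,  0.       ,  0.       ,  0.       ,  0.       ]), 'xyz': array([0.136921 , 0.6386119, 0.372253 ]), 'rotation': array([2.83915214, 0.00286852, 1.24212279])}
```

View pics/scene0.png

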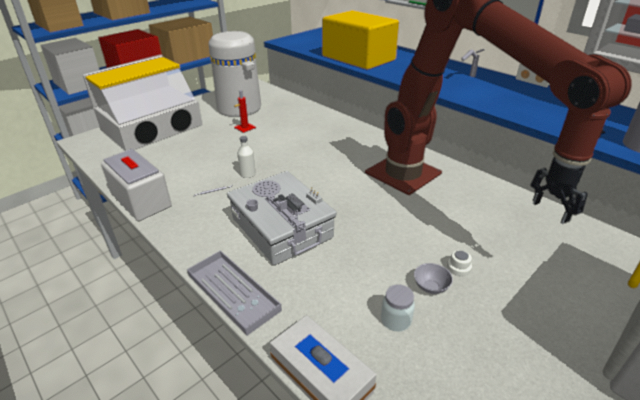

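View pics/side0.png

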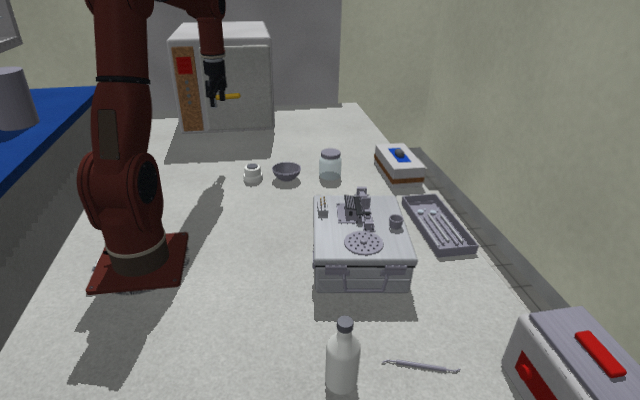

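View pics/wrist0.png

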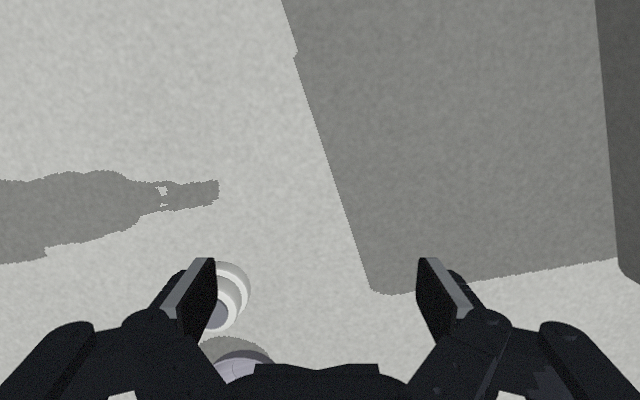

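```bash
cat > h.py <<'E'
import numpy as np,cv2
from scipy.spatial.transform import Rotation as Ro
def cloud(f):
    z=np.load(f);d=z["d"];h,w=d.shape
    uv=np.stack(np.meshgrid(np.arange(w),np.arange(h)),-1).reshape(-1,1,2).astype(np.float64)
    n=cv2.undistortPoints(uv,z["K"],z["D"]).reshape(h,w,2)
    P=np.dstack([n*d[...,None],d])
    W=P@Ro.from_euler("xyz",z["R"]).as_matrix().T+z["t"]
    W[d==0]=np.nan
    return z["p"],W
E
python3 - <<'E'
from h import *
for n,c in [("scene",(180,150,180,130)),("side",(290,170,150,130))]:
    p,W=cloud(n+"0.npz")
    x,y,w,h=c
    cv2.imwrite(f"pics/{n}0c.png",cv2.resize(p[y:y+h,x:x+w],(w*4,h*4),interpolation=cv2.INTER_CUBIC))
    sub=W[y:y+h,x:x+w].reshape(-1,3)
    m=(abs(sub[:,2]-.12)<.006)
    q=sub[m]; print(n,m.sum(),np.median(q,0))
    print("table z",np.nanmedian(sub[abs(sub[:,2])<.03][:,2]))
    # largest component via raster
    mask=np.zeros(p.shape[:2],np.uint8); mask[y:y+h,x:x+w]=m.reshape(h,w)
    k,l,st,_=cv2.connectedComponentsWithStats(mask); i=1+np.argmax(st[1:,4])
    q=W[l==i][:,:2].astype(np.float32)
    r=cv2.minAreaRect(q*1000);print(r,np.median(W[l==i][:,2]))
E
```

```text
scene 3296 [ 0.61546904 -0.05460143  0.12117618]
table z 0.0011732613803353553
((591.0004272460938, -65.88348388671875), (314.9576110839844, 247.00827026367188), 81.1586685180664) 0.12116404359116317
side 5268 [ 0.57464056 -0.12584172  0.12041978]
table z 0.0005744447232796102
((590.6596069335938, -75.16825866699219), (305.3609924316406, 241.51678466796875), 81.01671600341797) 0.12041510664751298
```

```bash
ls -la pics
```

```text
total 1784
drwxr-xr-x 2 agent agent   4096 Dec  6 00:09 .
drwxr-xr-x 3 agent agent   4096 Dec  6 00:09 ..
-rw-r--r-- 1 agent agent 397564 Dec  6 00:09 scene0.png
-rw-r--r-- 1 agent agent 340667 Dec  6 00:09 scene0c.png
-rw-r--r-- 1 agent agent 358998 Dec  6 00:09 side0.png
-rw-r--r-- 1 agent agent 323762 Dec  6 00:09 side0c.png
-rw-r--r-- 1 agent agent 382969 Dec  6 00:09 wrist0.png
```

View pics/scene0c.png

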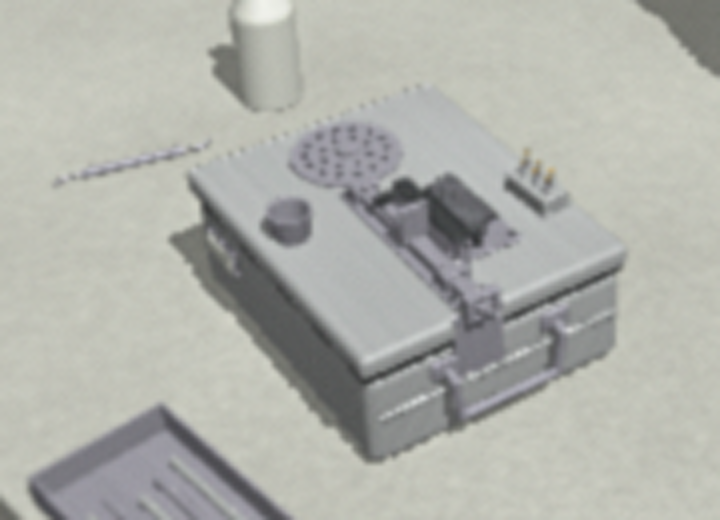

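View pics/side0c.png

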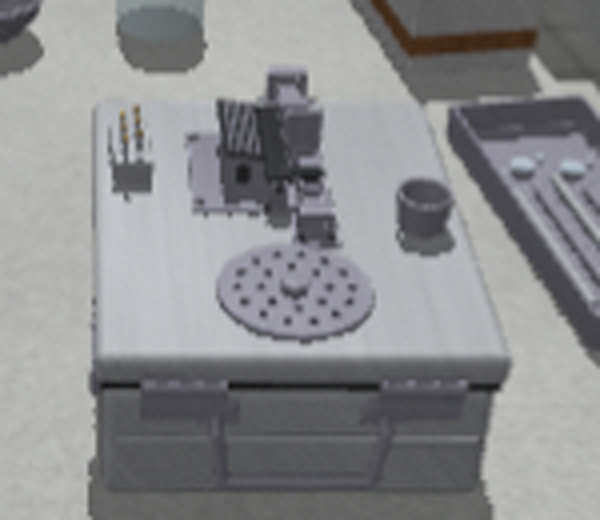

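The scene and side crops show the case with keeper side toward the jar, at about (0.591, -0.073), yaw ≈ -0.156. The lid is at z 0.12. I'll move to a lookout above it with the jaws along case x.

Request:
drive_tool --pt "-564 -439 -40 0 0 1.398 0.47" --pt "-564 -439 -40 0 0 1.398 0.47" --pt "-564 -439 -40 0 0 1.398 0.47" --pt "-564 -439 -40 0 0 1.398 0.47" --pt "-564 -439 -40 0 0 1.398 0.47" --pt "-564 -439 -40 0 0 1.398 0.47" --pt "-564 -439 -40 0 0 1.398 0.47" --pt "-564 -439 -40 0 0 1.398 0.47" --pt "-564 -439 -40 0 0 1.398 0.47" --pt "-564 -439 -40 0 0 1.398 0.47"

```text
t: 0.98
ee_pos: [0.4387, 0.2653, 0.2547]
orientation: [-3.141, -0.0, 1.557]
wrist_force: [0.7, 0.4, 0.1]
finger_gap: 0.473
```

Request:
drive_tool --pt "-247 166 -15 0 0 0.14 0.47" --pt "-247 166 -15 0 0 0.14 0.47" --pt "-247 166 -15 0 0 0.14 0.47" --pt "-247 166 -15 0 0 0.14 0.47" --pt "-247 166 -15 0 0 0.14 0.47" --pt "-247 166 -15 0 0 0.14 0.47" --pt "-247 166 -15 0 0 0.14 0.47" --pt "-247 166 -15 0 0 0.14 0.47" --pt "-247 166 -15 0 0 0.14 0.47" --pt "-247 166 -15 0 0 0.14 0.47"

```text
t: 1.82
ee_pos: [0.602, 0.0186, 0.2691]
orientation: [-3.141, 0.0, 1.421]
wrist_force: [-1.1, 0.7, -1.2]
finger_gap: 0.469
```

```bash
cat >> h.py <<'E'
def snap(n,tag):
    from rig import ctrl
    s=ctrl.read_state();print({k:np.round(s[k],4) for k in ["t","ee_pos","orientation","wrist_force","finger_gap"]})
    m=ctrl.camera_model(n)
    p,d=ctrl.read_camera(n)
    cv2.imwrite(f"pics/{n}{tag}.png",p); np.savez(f"{n}{tag}.npz",p=p,d=d,K=m["camera_matrix"],D=m["distortion"],t=m["xyz"],R=m["rotation"],ee=s["ee_pos"])
E
python3 -c "
from h import *
snap('wrist','1')"
```

```text
{'t': np.float64(1.8167), 'ee_pos': array([0.602 , 0.0186, 0.2691]), 'orientation': array([-3.1407e+00,  5.0000e-04,  1.4215e+00]), 'wrist_force': array([-1.1055,  0.7458, -1.2071]), 'finger_gap': np.float64(0.4692)}
```

View pics/wrist1.png

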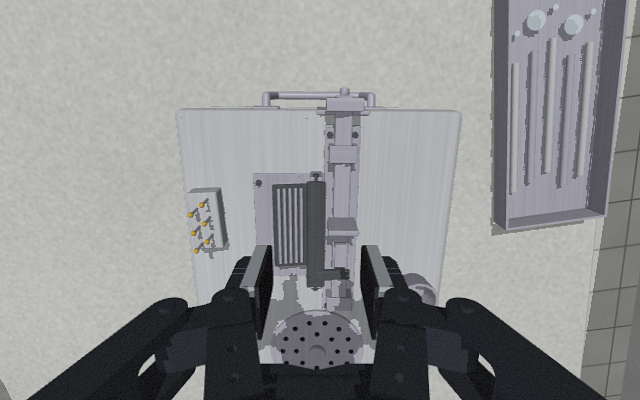

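The wrist view shows the ribbed plate at about (290,225), the tab at (343,227), the pivot bar at (316,230), keeper at (345,104) and the two fingertips at (262,250) and (370,250). Next I measure them.

Run:
```python
from h import *
p,W=cloud("wrist1.npz")
X,Y,Z=W[...,0],W[...,1],W[...,2]
vis=np.zeros(Z.shape,bool);vis[90:290]=True
lid=vis&(abs(Z-.12)<.004)
print("lid z",np.median(Z[lid]), "table", np.nanmedian(Z[abs(Z)<.02]))
k,l,st,_=cv2.connectedComponentsWithStats(lid.astype(np.uint8))
# edges: left/right per row, front per column
Lp=[];Rp=[];Fp=[]
for r in range(120,235,3):
    c=np.where(lid[r,150:480])[0]+150
    Lp.append(W[r,c[0]]);Rp.append(W[r,c[-1]])
for c in list(range(190,255,3))+list(range(385,450,3)):
    r=np.where(lid[90:200,c])[0]+90
    Fp.append(W[r[0],c])
def fit(P):
    P=np.array(P)[:,:2].astype(np.float32);v=cv2.fitLine(P,cv2.DIST_HUBER,0,.01,.01).ravel();return v
for n,P in(("L",Lp),("R",Rp),("F",Fp)):
    v=fit(P);a=np.degrees(np.arctan2(v[1],v[0]));print(n,a%180,v[2:])
ls=[fit(Lp),fit(Rp),fit(Fp)]
ang=[(np.degrees(np.arctan2(v[1],v[0]))%180) for v in ls]
yaw=np.radians(np.mean([ang[0]-90,ang[1]-90,ang[2]-180 if ang[2]>90 else ang[2]]))
ex=np.array([np.cos(yaw),np.sin(yaw)]);ey=np.array([-ex[1],ex[0]])
xl,xr=ls[0][2:]@ex,ls[1][2:]@ex;yf=ls[2][2:]@ey
print("yaw",yaw,"width",xr-xl)
C=(xl+xr)/2*ex+(yf-.152)*ey;print("C",C)
q=(W[...,:2]-C);cx=q@ex*1000;cy=q@ey*1000;h=(Z-.12)*1000
def rng(m,n):
    for nm,a in(("x",cx),("y",cy),("h",h)): print(n,nm,np.round(np.percentile(a[m],[2,50,98]),1),end=" ")
    print(m.sum())
box=np.zeros_like(lid);box[170:280,250:360]=True
rng(box&(h>40)&(h<48)&(cx>0)&(cx<45),"tabtop")
rng(box&(h>26)&(h<34)&(cx<-8)&(cx>-45),"plate")
rng(box&(h>20)&(h<34)&(cx>-10)&(cx<7),"pivot")
np.savez("case.npz",C=C,yaw=yaw)
# fingers: tip z
s=np.load("wrist1.npz")["ee"]
fm=(Z>.2)&(Z<.30)
t=W-s; fx=t[...,:2]@ex*1000; fy=t[...,:2]@ey*1000; fz=t[...,2]*1000
for sg in(-1,1):
    m=fm&(fx*sg>0)&(fx*sg<60)&(abs(fy)<30)
    print("finger",sg,m.sum(),[np.round(np.percentile(a[m],[1,10,50,90,99]),1) for a in(fx,fy,fz)])
    for zz in range(-10,60,5):
        mm=m&(fz>=zz)&(fz<zz+5)
        if mm.sum()>5: print(zz,mm.sum(),np.round(np.percentile(fx[mm],[2,98]),1),np.round(np.percentile(fy[mm],[2,98]),1))
```

```text
lid z 0.11932423295002925 table -0.0005495289876366882
L 81.25999 [0.48415646 0.0364931 ]
R 81.58717 [ 0.7205967  -0.00078646]
F 171.02756 [0.6111282  0.07539536]
yaw -0.15199073 width 0.23935884
C [ 0.5881753  -0.07486163]
tabtop x [ 8.7 19.7 31.5] tabtop y [60.  62.7 64.5] tabtop h [40.4 43.  44.5] 200
plate x [-36.1 -22.7  -9. ] plate y [27.4 64.  96.9] plate h [26.5 29.8 32.2] 2816
pivot x [-9.8 -2.3  5.8] pivot y [ 12.4  60.  101. ] pivot h [22.  25.8 27.7] 1992
finger -1 1433 [array([-34.3, -32.3, -23.2, -20.8, -20.7]), array([-11.7,  -6.3,   5.9,   9.9,  10.3]), array([ 2.1,  7.7, 19.5, 28.9, 30.7])]
0 62 [-26.5 -20.7] [-11.    9.6]
5 178 [-32.2 -20.7] [-10.5  10.1]
10 238 [-34.1 -20.7] [-11.1  10.2]
15 260 [-34.  -20.7] [-10.   10.2]
20 304 [-34.1 -20.7] [-11.3  10.2]
25 324 [-34.2 -20.7] [-10.4  10.2]
30 67 [-34.  -20.7] [-10.   10.1]
finger 1 1439 [array([19.1, 19.3, 21.6, 30.8, 32.8]), array([-11.4,  -5.8,   6. ,  10.1,  10.4]), array([ 2.1,  7.6, 19.5, 28.9, 30.7])]
0 64 [19.2 25.3] [-10.3   9.8]
5 180 [19.2 30.9] [-10.9  10.3]
10 241 [19.2 32.6] [-10.4  10.3]
15 260 [19.2 32.7] [-10.5  10.2]
20 300 [19.1 32.5] [-10.3  10.3]
25 320 [19.2 32.5] [-10.7  10.4]
30 74 [19.1 32. ] [-8.8 10.4]
```

Request:
drive_tool --pt "-13.5 -3.5 40 0 0 0 0.47" --pt "-13.5 -3.5 75 0 0 0 0.47" --pt "-13.5 -3.5 95 0 0 0 0.47" --pt "-13.5 -3.5 104 0 0 0 0.47" --pt "-13.5 -3.5 104 0 0 0 0.47" --pt "-13.5 -3.5 104 0 0 0 0.47" --pt "-13.5 -3.5 104 0 0 0 0.47"

```text
t: 2.45
ee_pos: [0.5976, 0.0068, 0.1674]
orientation: [3.139, -0.001, 1.424]
wrist_force: [0.1, 0.1, 0.2]
finger_gap: 0.47
```

Run:
```python
from h import *
snap('wrist','2')
snap('scene','2'); snap('side','2')
p=cv2.imread('pics/scene2.png')[150:280,180:360];cv2.imwrite('pics/scene2c.png',cv2.resize(p,None,fx=4,fy=4,interpolation=2))
c=np.load('case.npz');C=c['C'];yaw=c['yaw'];ex=np.array([np.cos(yaw),np.sin(yaw)]);ey=np.array([-ex[1],ex[0]])
ee=np.load('side2.npz')['ee'];print('tcp case',(ee[:2]-C)@ex*1e3,(ee[:2]-C)@ey*1e3)
```

```text
{'t': np.float64(2.45), 'ee_pos': array([0.5976, 0.0068, 0.1674]), 'orientation': array([ 3.1393e+00, -9.0000e-04,  1.4238e+00]), 'wrist_force': array([0.0714, 0.126 , 0.2254]), 'finger_gap': np.float64(0.4699)}
{'t': np.float64(2.5), 'ee_pos': array([0.5977, 0.0066, 0.1675]), 'orientation': array([ 3.1390e+00, -1.0000e-03,  1.4235e+00]), 'wrist_force': array([ 0.9823, -0.2458, -0.0327]), 'finger_gap': np.float64(0.4729)}
{'t': np.float64(2.55), 'ee_pos': array([0.5976, 0.0065, 0.1673]), 'orientation': array([ 3.1392e+00, -9.0000e-04,  1.4232e+00]), 'wrist_force': array([ 0.4849, -0.2375, -0.5917]), 'finger_gap': np.float64(0.4716)}
tcp case -3.014628033886802 81.81771536864996
```

View pics/wrist2.png

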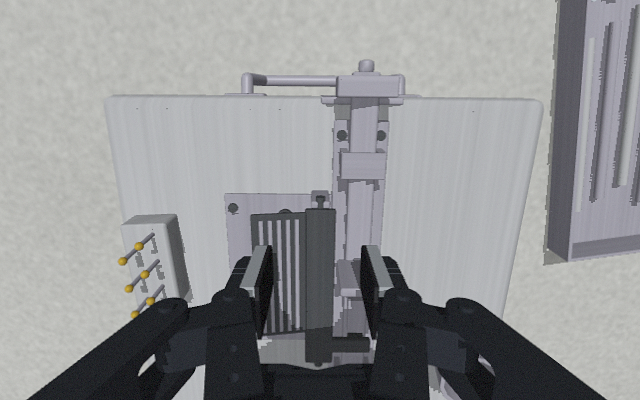

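View pics/scene2c.png

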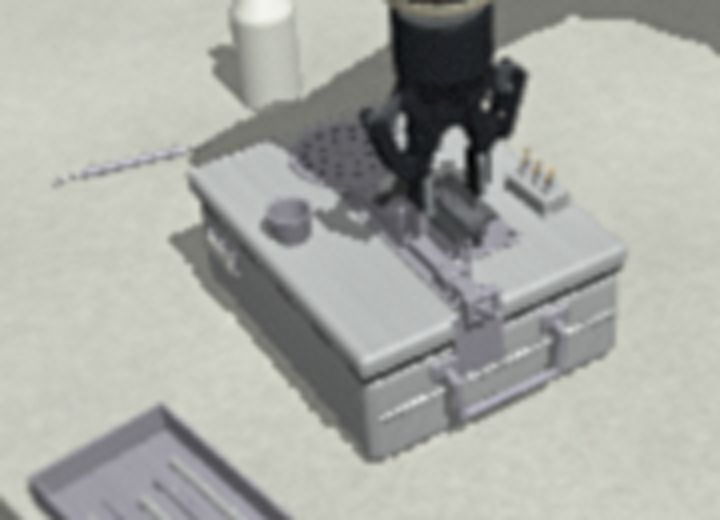

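Run:
```python
from h import *
c=np.load('case.npz');C=c['C'];yaw=c['yaw'];ex=np.array([np.cos(yaw),np.sin(yaw)]);ey=np.array([-ex[1],ex[0]])
p,W=cloud("wrist2.npz")
q=W[...,:2]-C;cx=q@ex*1e3;cy=q@ey*1e3;h=(W[...,2]-.12)*1e3
box=np.zeros(cx.shape,bool);box[200:340,240:400]=True
def rng(m,n):
    print(n,m.sum(),[np.round(np.percentile(a[m],[2,50,98]),1) for a in(cx,cy,h)])
rng(box&(h>41)&(h<46)&(cx>5)&(cx<35),"tabtop")
rng(box&(h>20)&(h<40)&(cx>5)&(cx<35)&(cy>50),"tabface")
rng(box&(h>26)&(h<34)&(cx<-8)&(cx>-45),"plate")
for s in(-1,1):
  for z in range(46,76,4): rng(box&(h>z)&(h<z+4)&(s*(cx+3)>10),f"finger{s} {z}")
# lid right/left/front check
lid=abs(h)<4
for r in (120,150,180): 
    k=np.where(lid[r])[0]; print("lidx",cx[r,k[0]],cx[r,k[-1]])
for k in(130,200,440,500): print("lidyfront",cy[np.where(lid[:,k])[0][0],k])
```

```text
tabtop 213 [array([ 8.3, 12.9, 18. ]), array([59.9, 62.6, 64.6]), array([41.2, 42.9, 44.3])]
tabface 574 [array([ 5.1, 11.1, 18.9]), array([56.4, 64.3, 96.3]), array([20.5, 26.5, 39.4])]
plate 5116 [array([-35.3, -19.7,  -9.1]), array([27.8, 68.6, 97.5]), array([26.4, 29.3, 31.8])]
finger-1 46 26 [array([-24. , -23.9, -23.7]), array([72. , 80.7, 88.4]), array([48. , 49.4, 49.9])]
finger-1 50 89 [array([-30.3, -23.9, -23.7]), array([71.2, 87.1, 92. ]), array([50.1, 52.6, 54. ])]
finger-1 54 165 [array([-35.8, -25.7, -23.8]), array([70.8, 88.1, 92.2]), array([54.3, 56.3, 57.9])]
finger-1 58 172 [array([-35.9, -26.5, -23.8]), array([71.9, 88.1, 92.2]), array([58.1, 60. , 61.9])]
finger-1 62 182 [array([-35.1, -26.2, -23.8]), array([71.5, 88.2, 92.1]), array([62.1, 64.1, 65.9])]
finger-1 66 184 [array([-34.3, -25.2, -23.8]), array([71.1, 88.7, 92.2]), array([66.1, 68. , 69.9])]
finger-1 70 191 [array([-33.2, -24.9, -23.8]), array([70.9, 89.3, 92.3]), array([70.1, 71.9, 73.9])]
finger-1 74 203 [array([-32.7, -24.5, -23.8]), array([70.8, 91.1, 92.3]), array([74.2, 76. , 77.9])]
finger1 46 
[... 309 characters left out ...]
.6, 29.1]), array([71.3, 88.2, 92.5]), array([58.2, 60.1, 61.9])]
finger1 62 205 [array([16.1, 19.7, 29.7]), array([71.7, 88.2, 92.4]), array([62.2, 64. , 65.9])]
finger1 66 221 [array([16.1, 18.7, 28.6]), array([72.2, 88.4, 92.4]), array([66.1, 68.1, 69.9])]
finger1 70 223 [array([16. , 18.2, 27.8]), array([71.1, 88.3, 92.4]), array([70.1, 72.1, 73.9])]
finger1 74 223 [array([16.1, 17.7, 26.9]), array([71.4, 88.5, 92.6]), array([74.1, 75.9, 77.8])]
lidx -119.82871701765414 119.72863117015342
lidx -120.08620136553714 119.04876894987711
lidx -120.29133772109472 119.18123451077493
lidyfront 152.82315092545505
lidyfront 152.9321666679112
lidyfront 152.03013274238967
lidyfront 151.76883399850394
```

Request:
drive_tool --pt "0 -1 8 0 0 0 0.47" --pt "0 -1 13 0 0 0 0.47" --pt "0 -1 15 0 0 0 0.47" --pt "0 -1 17 0 0 0 0.47" --pt "0 -1 19 0 0 0 0.47" --pt "0 -1 19 0 0 0 0.47" --pt "0 -1 19 0 0 0 0.47"

```text
t: 3.18
ee_pos: [0.5955, 0.0063, 0.1466]
orientation: [-3.141, 0.0, 1.423]
wrist_force: [-1.8, 0.4, 2.1]
finger_gap: 0.471
```

Request:
drive_tool --pt "0 0 1.5 0 0 0 0.47" --pt "0 0 3 0 0 0 0.47" --pt "0 0 4 0 0 0 0.47" --pt "0 0 4.5 0 0 0 0.47" --pt "0 0 4.5 0 0 0 0.47" --pt "0 0 4.5 0 0 0 0.47"

```text
t: 3.68
ee_pos: [0.5954, 0.0063, 0.1421]
orientation: [-3.141, 0.0, 1.423]
wrist_force: [-4.4, 0.5, 5.8]
finger_gap: 0.466
```

Run:
```python
from h import *
snap('wrist','3')
snap('side','3')
c=np.load('case.npz');C=c['C'];yaw=c['yaw'];ex=np.array([np.cos(yaw),np.sin(yaw)]);ey=np.array([-ex[1],ex[0]])
ee=np.load('side3.npz')['ee'];print('tcp case',(ee[:2]-C)@ex*1e3,(ee[:2]-C)@ey*1e3)
p,W=cloud("wrist3.npz")
q=W[...,:2]-C;cx=q@ex*1e3;cy=q@ey*1e3;h=(W[...,2]-.12)*1e3
box=np.zeros(cx.shape,bool);box[200:340,220:400]=True
for x0 in range(-40,-8,4):
    m=box&(cx>x0)&(cx<x0+4)&(h>15)&(h<32)&(cy>25)&(cy<97)
    if m.sum()>20: print(x0+2,m.sum(),np.round(np.percentile(h[m],[10,50,90]),1))
```

```text
{'t': np.float64(3.6833), 'ee_pos': array([0.5954, 0.0063, 0.1421]), 'orientation': array([-3.1411,  0.    ,  1.4228]), 'wrist_force': array([-4.428 ,  0.5204,  5.8188]), 'finger_gap': np.float64(0.4657)}
{'t': np.float64(3.7333), 'ee_pos': array([0.5954, 0.0063, 0.1421]), 'orientation': array([-3.1411, -0.    ,  1.4228]), 'wrist_force': array([-4.5507,  0.7377,  5.0526]), 'finger_gap': np.float64(0.4702)}
tcp case -5.126262268932554 81.34486964099798
-38 142 [20.5 21.3 29.8]
-34 210 [21.1 22.  28.3]
-30 374 [21.9 23.  27.9]
-26 851 [22.5 23.6 27.3]
-22 922 [22.9 23.8 24.7]
-18 942 [23.5 24.3 25.2]
-14 948 [24.  24.8 25.6]
-10 904 [23.2 24.2 25.2]
```

View pics/wrist3.png

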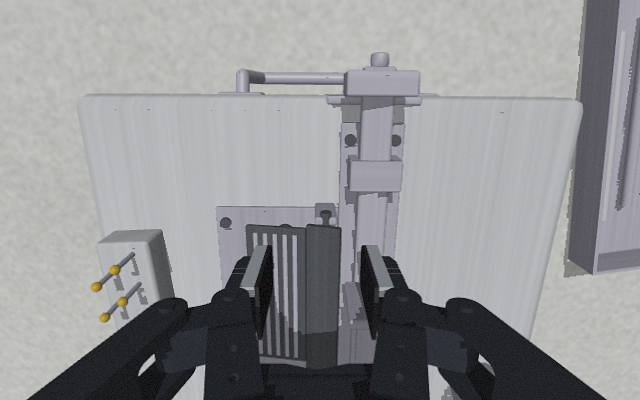

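Request:
drive_tool --pt "0 0 0.7 0 0 0 0.47" --pt "0 0 1.3 0 0 0 0.47" --pt "0 0 1.3 0 0 0 0.47" --pt "0 0 1.3 0 0 0 0.47"

```text
t: 4.12
ee_pos: [0.5955, 0.0063, 0.1415]
orientation: [-3.141, -0.0, 1.423]
wrist_force: [-6.3, 0.3, 11.8]
finger_gap: 0.475
```

Request:
drive_tool --pt "-3 0 0 0 0 0 0.47" --pt "-6 0 0 0 0 0 0.47" --pt "-8 0 0 0 0 0 0.47" --pt "-10 0 0 0 0 0 0.47" --pt "-12 0 0 0 0 0 0.47" --pt "-14 0 0 0 0 0 0.47" --pt "-14 0 0 0 0 0 0.47"

```text
t: 4.7
ee_pos: [0.5949, -0.0052, 0.1419]
orientation: [3.139, -0.003, 1.424]
wrist_force: [-1.3, 7.4, 8.8]
finger_gap: 0.467
```

```bash
cat > chk.py <<'E'
from h import *
import sys
t=sys.argv[1]
snap('wrist',t)
c=np.load('case.npz');C=c['C'];yaw=c['yaw'];ex=np.array([np.cos(yaw),np.sin(yaw)]);ey=np.array([-ex[1],ex[0]])
z=np.load(f'wrist{t}.npz');ee=z['ee'];print('tcp case',(ee[:2]-C)@ex*1e3,(ee[:2]-C)@ey*1e3)
p,W=cloud(f"wrist{t}.npz")
q=W[...,:2]-C;cx=q@ex*1e3;cy=q@ey*1e3;h=(W[...,2]-.12)*1e3
m=(h>30)&(h<46)&(cx>7)&(cx<13)&(cy<80)&(cy>10)
print('tab',m.sum(),np.round(np.percentile(cy[m],[5,50,95]),1) if m.sum() else 0)
m=(h>8)&(h<25)&(cx>16)&(cx<24)&(cy>120)
for y0 in range(120,180,4):
    k=(h>5)&(h<30)&(abs(cx-20)<3)&(cy>y0)&(cy<y0+4)
    if k.sum(): print(y0,k.sum(),np.round(np.median(h[k]),1),end='; ')
for x0 in (-34,-18,-14):
    k=(cx>x0-2)&(cx<x0+2)&(h>15)&(h<32)&(cy>27)&(cy<95)
    if k.sum()>20: print('plate',x0,np.round(np.median(h[k]),1))
lid=abs(h)<4
for r in (130,180):
    k=np.where(lid[r])[0]; print("lidx",np.round([cx[r,k[0]],cx[r,k[-1]]],1),end=' ')
for k in(200,440): print("lidyfront",np.round(cy[np.where(lid[:,k])[0][0],k],1))
E
python3 chk.py 4
```

```text
{'t': np.float64(4.7), 'ee_pos': array([ 0.5949, -0.0052,  0.1419]), 'orientation': array([ 3.1392, -0.0034,  1.4245]), 'wrist_force': array([-1.3125,  7.3958,  8.8366]), 'finger_gap': np.float64(0.467)}
tcp case -3.931670792438349 69.82646851051791
tab 343 [54.  57.3 58.3]
120 132 18.2; 124 152 17.5; 128 131 13.2; 132 128 13.2; 136 137 13.1; 140 141 13.2; 144 139 13.0; 148 142 13.1; 152 179 19.8; 156 171 21.1; 160 164 21.1; 164 1 18.4; plate -34 21.7
plate -18 24.1
plate -14 24.7
lidx [-120.2  119.8] lidx [-119.3  119.6] lidyfront 152.7
lidyfront 152.5
```

View pics/wrist4.png

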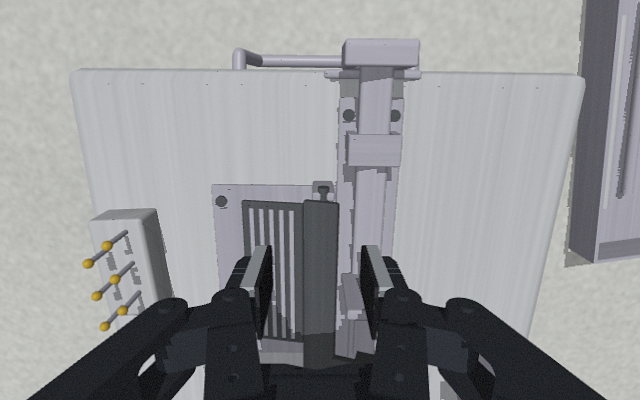

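Request:
drive_tool --pt "-3 0 0.3 0 0 0 0.47" --pt "-6 0 0.3 0 0 0 0.47" --pt "-9 0 0.3 0 0 0 0.47" --pt "-12 0 0.3 0 0 0 0.47" --pt "-15 0 0.3 0 0 0 0.47" --pt "-18 0 0.3 0 0 0 0.47" --pt "-20 0 0.3 0 0 0 0.47" --pt "-22 0 0.3 0 0 0 0.47" --pt "-22 0 0.3 0 0 0 0.47" --pt "-22 0 0.3 0 0 0 0.47"

```text
t: 5.58
ee_pos: [0.5919, -0.0267, 0.1418]
orientation: [3.139, -0.004, 1.425]
wrist_force: [-1.8, 7.1, 11.2]
finger_gap: 0.475
```

```bash
python3 chk.py 5
```

```text
{'t': np.float64(5.5833), 'ee_pos': array([ 0.5919, -0.0267,  0.1418]), 'orientation': array([ 3.1389, -0.0036,  1.4247]), 'wrist_force': array([-1.8404,  7.1109, 11.1507]), 'finger_gap': np.float64(0.4751)}
tcp case -3.6373302831030005 48.14442860686504
tab 433 [12.7 35.2 36.4]
120 149 18.1; 124 146 17.7; 128 145 13.1; 132 158 13.0; 136 146 12.5; 140 114 12.5; 152 106 20.8; plate -34 21.7
plate -18 24.1
plate -14 24.6
lidx [-120.7  120.1] lidx [-85.7 119.4] lidyfront 152.6
lidyfront 152.2
```

Request:
drive_tool --pt "-1 0 0 0 0 0 0.47" --pt "-2 0 0 0 0 0 0.47" --pt "-3 0 0 0 0 0 0.47" --pt "-3.5 0 0 0 0 0 0.47" --pt "-3.5 0 0 0 0 0 0.47"

```text
t: 6.05
ee_pos: [0.5916, -0.0286, 0.1418]
orientation: [3.139, -0.005, 1.426]
wrist_force: [-1.5, 12.0, 11.3]
finger_gap: 0.47
```

```bash
python3 chk.py 6
```

```text
{'t': np.float64(6.05), 'ee_pos': array([ 0.5916, -0.0286,  0.1418]), 'orientation': array([ 3.1389, -0.0052,  1.4261]), 'wrist_force': array([-1.5385, 12.0073, 11.2648]), 'finger_gap': np.float64(0.4698)}
tcp case -3.6623350966007173 46.26428974846788
tab 427 [12.6 33.4 34.7]
120 145 18.1; 124 149 17.8; 128 147 13.1; 132 148 13.0; 136 156 12.5; 140 41 12.0; 152 16 19.5; plate -34 21.7
plate -18 24.0
plate -14 24.6
lidx [-119.   119.3] lidx [-85.5 119.5] lidyfront 152.3
lidyfront 151.6
```

Request:
drive_tool --pt "-0.7 0 0 0 0 0 0.47" --pt "-0.7 0 0 0 0 0 0.47" --pt "-0.7 0 -3 0 0 0 0.47" --pt "-0.5 0 -6 0 0 0 0.47" --pt "-0.5 0 -9 0 0 0 0.47" --pt "-0.5 0 -11 0 0 0 0.47" --pt "-0.5 0 -12 0 0 0 0.47" --pt "-0.5 0 -12 0 0 0 0.47"

```text
t: 6.77
ee_pos: [0.5898, -0.0286, 0.1514]
orientation: [-3.14, -0.004, 1.427]
wrist_force: [0.3, 12.4, -3.9]
finger_gap: 0.472
```

```bash
python3 chk.py 7
```

```text
{'t': np.float64(6.7667), 'ee_pos': array([ 0.5898, -0.0286,  0.1514]), 'orientation': array([-3.1402, -0.004 ,  1.4271]), 'wrist_force': array([ 0.3297, 12.3953, -3.944 ]), 'finger_gap': np.float64(0.4718)}
tcp case -5.409304889812711 45.999273393498704
tab 294 [30.4 33.9 34.7]
120 138 18.1; 124 126 17.8; 128 139 13.1; 132 130 12.8; 136 138 12.4; 140 36 12.0; 152 103 20.6; plate -34 31.2
plate -18 29.1
plate -14 28.4
lidx [-119.2  119.4] lidx [-85.4 119.4] lidyfront 151.4
lidyfront 151.7
```

View pics/wrist7.png

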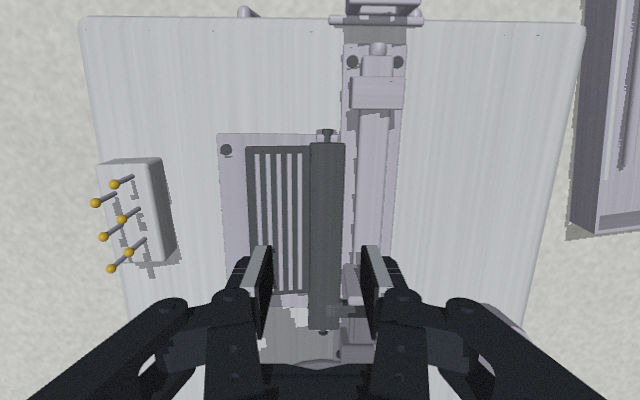

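The plate is back up and the bolt end has left its keeper, lying at about (378,55). I'll back off along +y, then rise.

Request:
drive_tool --pt "4 0 0 0 0 0 0.47" --pt "8 0 0 0 0 0 0.47" --pt "10 0 -1 0 0 0 0.47" --pt "10 0 -15 0 0 0 0.47" --pt "10 0 -45 0 0 0 0.47" --pt "10 0 -80 0 0 0 0.47" --pt "10 0 -110 0 0 0 0.47" --pt "10 0 -120 0 0 0 0.47" --pt "10 0 -120 0 0 0 0.47" --pt "10 0 -120 0 0 0 0.47"

```text
t: 7.65
ee_pos: [0.5915, -0.0237, 0.2725]
orientation: [3.141, -0.0, 1.422]
wrist_force: [-0.2, -0.2, -1.3]
finger_gap: 0.473
```

```bash
python3 chk.py 8
python3 - <<'E'
from h import *
snap('scene','8');snap('side','8')
a=cv2.imread('pics/scene8.png')[150:280,180:360];b=cv2.imread('pics/side8.png')[170:300,290:440]
cv2.imwrite('pics/both8.png',np.hstack([cv2.resize(x,(400,int(x.shape[0]*400/x.shape[1])))[:280] for x in(a,b)]))
E
```

```text
{'t': np.float64(7.65), 'ee_pos': array([ 0.5915, -0.0237,  0.2725]), 'orientation': array([ 3.1406e+00, -1.0000e-04,  1.4223e+00]), 'wrist_force': array([-0.2109, -0.17  , -1.3176]), 'finger_gap': np.float64(0.473)}
tcp case -4.497437573215887 51.05834015665523
tab 71 [30.  33.4 34.4]
120 37 18.2; 124 48 17.3; 128 37 13.1; 132 37 12.9; 136 45 12.4; 140 8 11.8; 152 25 20.7; 156 53 20.9; 160 48 20.9; plate -34 31.1
plate -18 29.1
plate -14 28.5
lidx [-119.2  118.2] lidx [-119.8  119.6] lidyfront 152.3
lidyfront 151.5
{'t': np.float64(7.7), 'ee_pos': array([ 0.5909, -0.0235,  0.2715]), 'orientation': array([-3.1408e+00,  4.0000e-04,  1.4225e+00]), 'wrist_force': array([-0.1269, -0.0478, -0.1109]), 'finger_gap': np.float64(0.4689)}
{'t': np.float64(7.75), 'ee_pos': array([ 0.5907, -0.0234,  0.271 ]), 'orientation': array([-3.1398e+00,  7.0000e-04,  1.4226e+00]), 'wrist_force': array([-0.2202, -0.1729, -0.9368]), 'finger_gap': np.float64(0.4689)}
```

View pics/wrist8.png

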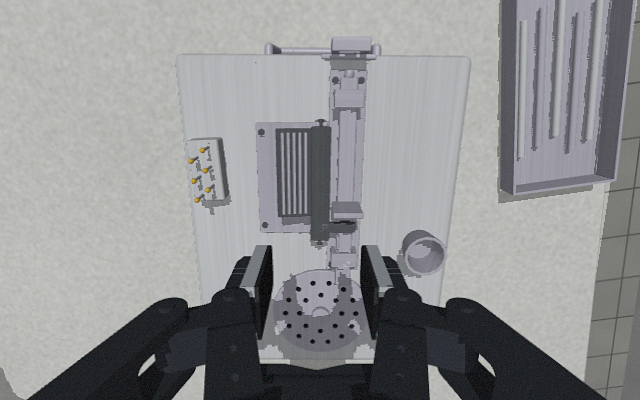

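View pics/both8.png

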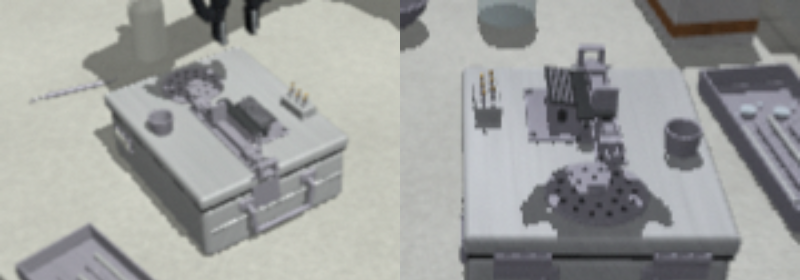

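The tab now stands at (347,210) and the bolt end at (350,75), clear of the keeper. The plate is at its starting height, and the case, pot and bur block have not moved.

```bash
python3 -c "
from rig import ctrl
print(ctrl.sign_off())"
```

```text
the job is handed in; nothing more can be done
None
```

The bolt is drawn fully back and the catch has locked it open; I handed the job in at about 7.75 s.

**What I did:** With the jaws set across the case, one fingertip pressed the catch plate onto its stop at about 12 N. The other fingertip then pushed the tab until the bolt met its stop, also at about 12 N. I lifted straight up while still against the tab so the catch could spring up, then backed off and rose clear.

**Last checks:**
- **Bolt:** the tab's face went from about 64.5 to 34.4 mm along the case, which is 30 mm of travel. The bolt's end is visibly out of the keeper.
- **Catch:** the plate is back at its starting height, about 30 mm above the lid.
- **Case and bystanders:** the lid's edges are within about 1 mm of where they were. The pot and bur block look unmoved; I did not measure them, or recheck the items on the table.
- **Robot:** the wrist force is near zero and nothing is being touched.

No check failed. My early readings of the tab's position along the case were about 2 mm above nominal, so I judged the bolt's travel by the change in position and the rise in force at the stop.

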